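# Empty the two-sided spool caddy and prove it empty by its weight

### The arm

A 6-joint arm with a two-finger parallel gripper is mounted at the origin on the work surface. World frame = base frame: x ahead of the robot, y to its left, z up, the work surface at z = 0. Lengths are in m, angles in rad, forces in N, time in s.
With the tool pointing down it reaches from about 0.35 to 0.975 m from the base axis. Payload 17.4 kg.
Tool frame: the origin (TCP) lies midway between the tips of the shut fingers; the grasp point (between the pads) lies 19 mm behind it; z points along the fingers, y is the line along which they close (so a half turn about z gives the same grasp; the last joint's range is limited). The gripper opens to 85 mm and grips with 20 to 120 N. Pads are 22 mm wide; open, the fingers measure 114 mm over their backs; the gripper's body (76 mm by 85 mm) begins 54 mm behind the grasp point. The pads swing forward as they close: fully open they stand 13 mm farther back than shut.
Start: joints at [-1.183, 0.116, 1.442, -0, 1.584, -0.038], TCP at [0.279, -0.615, 0.231] pointing down, gripper open.
Joint ranges: [-2.83, 2.83], [-0.83, 2.19], [0.07, 2.5], [-1.14, 4.28], [0.01, 3], [-2.97, 2.97]. Speed limits (rad/s): [1.89, 1.89, 2.22, 3.14, 3.14, 3.14].

### API

Orientations are given as a unit quaternion [w, x, y, z].
In Python, from bench import * gives the robot as it stands.
- The arm moves only by the shell command python3 -m crank 'ROWS' [FORCE]. ROWS is JSON, a list of rows, each an object with "travel": the shift along the tool's x, y, z in cm, a list of three; "twist": the turn, a rotation vector about the tool's x, y, z in rad, a list of three; "jaw": the closure, from -1 (fully open) to 1 (shut). A call has 1 to 5 rows; each row shifts and turns the commanded pose from where the row before left it, along the tool's axes as they then stand; what a row does not reach is not made up. A row lasts 1/12 s, in which the tool goes at most 41.7 mm and 7.16 degrees, less where a joint would pass 70% of its speed; a pose out of reach is approached as far as the arm can. A call with a gripper value outside its range is refused whole. The fingers move at their own pace and stop on an object; FORCE is the grip in N (left out, the last holds). Time passes only in rows, so rows that do not move let the fingers close. It gives the time, the measured TCP pose, the force, the opening and the grip force at its end, in the units of the state.
- sense(): the state, without advancing time (a new reading comes with each control period).
- read_camera(name): name is "scene" or "side" or "wrist"; returns a dict with "pixels" (420x560x3 uint8, red, green, blue), "K" (3x3 intrinsics, pixels), "R" (3x3) and "t" (3): a world point X has camera coordinates R X + t. Camera axes: x right, y down, z forward; pixel columns grow to the right and rows downward; lengths in m; the calibration is good to about 2 mm. A picture is of the moment at which its call begins. There is no depth.
- sign_off(): hands the job in; it is judged then, once.
Trained networks look in the newest picture that a camera, given by its name, has taken for a name from the list of things; names that differ only in an ending like _2 or _b are one class to them, and where a whole thing is asked for, a point or a joint stands for the part that bears it (a point fixed in the world has none). Each returns a list of dicts, best first, with "conf" (0 to 1); they miss things now and then, are a little off and sometimes report something else, mostly with a low value. They report only what shows in the picture. A call takes as long as a camera call. They do not tell look-alikes from the thing itself.
- outline_of(camera, label): "region" (420x560 bool, what is visible of it) and "box" ([left, top, right, bottom] in pixels, round what is visible of it).
- place_of(camera, label): "point" ([column, row] in pixels: a listed point, or the origin of a listed thing).
The state is a dict: "clock": time; "joint_pos": joint angles; "joint_velocities": joint speeds; "joint_torque": joint torques, N m; "eef_pos": TCP position; "orientation": TCP orientation; "force": force on the tool from outside, world axes, zero at the start; "moment": the same for the moment, N m; "width": opening from 0.0 (shut) to 1.0 (fully open); "grip_force": force on a finger pad.
Only numpy, scipy, OpenCV 4.12 (cv2) and the standard library are available. Lean on these libraries where they do the work, as an engineer would, in place of code of your own. Each camera call takes 0.05 s, during which the arm holds its last target. There are 200 camera calls.

### The job

Pick the plywood caddy up by its top handle and tip it low over the wooden tray so that every thread spool hidden in it rolls out into the tray, without letting the spools fall hard. Then bring the caddy upright, still in the air above the height of the tray's walls, and hold it motionless for a second to feel its weight; if it weighs more than the bare caddy, tip it again over its other side and heft it again. When a hold has shown it empty, stand it back on its cork mat, centred and square as it was, and let go, leaving the bottle, tin, brush and cup alone.

Things in the scene. Friction and masses are not known exactly. Their poses are not given: they have to be found in the camera images.
- caddy: Covered plywood carrying caddy, loose, standing on the mat: 94 (x) by 172 (y) mm, flat roof at 63 mm, handle up to 125 mm. Origin: centre of its underside; z up, x along the handle. Empty, flaps included, it weighs 330 g (3.2 N). A middle wall along x makes two closed compartments, each with one mouth at its outer y end. The spools inside cannot be seen: both in one compartment, or one in each.
- caddy_handle (a point): Point to grip on the handle, a plain upright plate along x, 84 mm long, 12 mm thick in y, standing from the roof (63 mm) to 125 mm above the caddy's underside. The point is its middle, 105 mm above the underside. Axes as the caddy's.
- mouth_red (a point): Centre of the +y mouth (red flap), at y = +84.5, z = 30 mm in the caddy's frame. Each compartment is 84 mm in x, 73 in y, 6 to 58 mm high; its mouth is as wide, with a 3 mm lip on the floor and a light flap hung from the top, which swings outward by itself. Turning the caddy about its own +x axis by a negative (right-hand) angle tips this side down.
- mouth_blue (a point): Centre of the -y mouth (blue flap), at y = -84.5, z = 30 mm in the caddy's frame; as the red one. A positive turn about the caddy's +x tips this side down. Spools roll out over the lip when their side is tipped down more than about 0.65 rad; at 0.95 rad they are out in about a second.
- spool_1: Thread spool with orange thread, a cylinder 70 mm long, 34 mm across, about 120 g (95 to 150 g, 0.9 to 1.5 N). Origin: its centre; x along its axis. Starts inside the caddy.
- spool_2: Thread spool with yellow thread, same size and about the same weight as spool_1. Origin: its centre; x along its axis. Starts inside the caddy.
- tray: Fixed open wooden tray with a grey lining, 240 (x) by 260 (y) by 60 mm high, walls and floor 6 mm. Origin: centre of its underside, on the counter.
- mat: Fixed cork mat on the counter, 140 (x) by 220 (y) by 4 mm: the caddy's home. The caddy stands centred on it with its long side (y) along the mat's long side. Origin: centre of its underside.
- glue: Bystander: orange glue bottle, 56 mm across, 120 mm high. Origin: centre of its underside.
- polish: Bystander: flat round metal polish tin, 72 mm across, 50 mm high. Origin: centre of its underside.
- brush: Bystander: brush lying on the counter. Origin: centre of its underside.
- cup: Bystander: black cup, 80 mm across, 90 mm high. Origin: centre of its underside.
Things that resemble listed ones, but are neither listed nor needed, are in the scene too. Of the things shaped like the caddy, the plywood one is meant.

How it is judged:
By the outcome, as a careful person would: the job done as asked, in the order asked, and still so for the second after the job is handed in, with the robot touching nothing.
It also fails if it takes over 69 s, if anything falls off the work surface, if the arm or the gripper's body presses on something with over 40 N, if the wrist force passes 120 N, or if a joint passes its speed limit or range.

## Working session

There is one attempt and no reset: what is moved stays moved. The work goes in short steps, Python scripts to look and compute and a shell command to move; the robot and the scene stay as the last step left them, time stands still between calls to the robot, and variables do not carry over. Pictures are saved under pics/ and viewed, at most 12 in all, crops included, and the job is handed in when it is done.

```bash
ls; mkdir -p pics; cat > h.py <<'E'
from bench import *
import numpy as np, cv2
def save(cam,name):
    c=read_camera(cam); cv2.imwrite('pics/'+name,c['pixels'][:,:,::-1]); return c
def ray(c,p):
    R=np.array(c['R']);t=np.array(c['t']);K=np.array(c['K'])
    d=R.T@np.linalg.solve(K,[p[0],p[1],1.]); return -R.T@t,d
def onz(c,p,z):
    o,d=ray(c,p); return o+d*(z-o[2])/d[2]
def proj(c,X):
    v=np.array(c['K'])@(np.array(c['R'])@np.array(X)+np.array(c['t'])); return v[:2]/v[2]
E
python3 - <<'E'
from h import *
np.set_printoptions(precision=3,suppress=True)
Z=dict(caddy=.004,caddy_handle=.109,mouth_red=.034,mouth_blue=.034)
for cam in ['scene','side']:
    c=save(cam,cam+'0.png'); print(cam,'cam at',ray(c,(280,210))[0])
    for n in ['caddy','caddy_handle','mouth_red','mouth_blue','tray','mat','glue','polish','brush','cup']:
        for r in place_of(cam,n)[:3]:
            print(n,round(r['conf'],2),np.array(r['point']),onz(c,r['point'],Z.get(n,0)))
s=sense();print({k:s[k] for k in ['clock','force','moment','eef_pos','orientation','width']})
E
```

```text
pics
scene cam at [1.293 0.41  1.235]
caddy 0.93 [172.8 238.7] [ 0.759 -0.264  0.004]
caddy 0.89 [244.1 150.3] [ 0.313 -0.269  0.004]
caddy 0.87 [278.4 313.8] [0.816 0.156 0.004]
caddy_handle 0.87 [239.6 123.3] [ 0.291 -0.295  0.109]
caddy_handle 0.68 [206.4 168. ] [ 0.526 -0.278  0.109]
caddy_handle 0.68 [165.1 222.7] [ 0.77  -0.261  0.109]
mouth_red 0.9 [196.8 230.4] [ 0.709 -0.2    0.034]
mouth_red 0.83 [254.9 130.2] [ 0.228 -0.272  0.034]
mouth_red 0.72 [226.2 195.8] [ 0.546 -0.195  0.034]
mouth_blue 0.97 [192.6 172.6] [ 0.517 -0.353  0.034]
mouth_blue 0.85 [302.4 323.3] [0.819 0.234 0.034]
mouth_blue 0.79 [145.8 235. ] [ 0.803 -0.33   0.034]
mat 0.61 [214.1 190.4] [ 0.525 -0.262  0.   ]
glue 0.95 [250.  261.1] [ 0.706 -0.006  0.   ]
glue 0.48 [190.1 171. ] [ 0.493 -0.387  0.   ]
glue 0.31 [420.2 297.4] [0.564 0.493 0.   ]
polish 0.86 [289.  202.7] [ 0.445 -0.009  0.   ]
polish 0.47 [210.3 189.6] [ 0.529 -0.275  0.   ]
brush 0.64 [421.3 301.4] [0.575 0.5   0.   ]
cup 0.75 [150.8 172.8] [ 0.569 -0.506  0.   ]
side cam at [-0.049  0.887  1.309]
caddy 0.84 [282.1 165.4] [ 0.748 -0.2
[... 471 characters left out ...]
th_blue 0.76 [351.8 169. ] [ 0.507 -0.365  0.034]
mouth_blue 0.72 [378.4 189.2] [ 0.376 -0.33   0.034]
tray 0.73 [255.4 277.1] [0.521 0.212 0.   ]
mat 0.79 [331.3 187.6] [ 0.533 -0.267  0.   ]
glue 0.57 [245.8 208.5] [0.726 0.    0.   ]
glue 0.18 [329.4 185.4] [ 0.545 -0.272  0.   ]
polish 0.61 [311.7 244.1] [ 0.448 -0.003  0.   ]
polish 0.55 [353.5 148. ] [ 0.577 -0.509  0.   ]
brush 0.6 [186.6 337.4] [0.556 0.491 0.   ]
cup 0.92 [355.2 151. ] [ 0.563 -0.497  0.   ]
{'clock': 1.1, 'force': array([-0.501, -0.031, -0.054]), 'moment': array([ 0.066,  0.002, -0.014]), 'eef_pos': array([ 0.279, -0.615,  0.231]), 'orientation': array([ 0.   ,  0.977,  0.211, -0.   ]), 'width': 0.9998164818705466}
```

View pictures.

View pics/scene0.png

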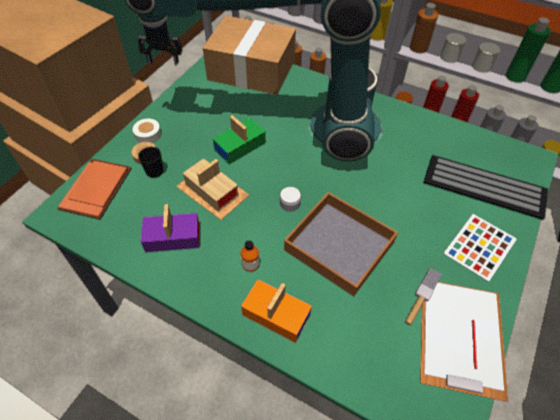

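View pics/side0.png

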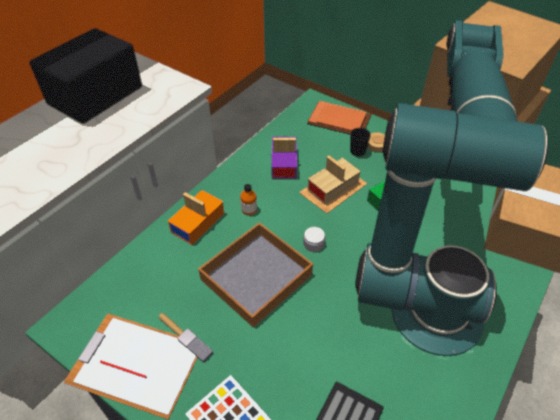

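Both views: the plywood caddy stands on the orange cork mat (scene ≈ (212,185), side ≈ (333,183)), and the tray is at scene (341,242), side (256,272). Polish tin and glue are between them. I'll fit silhouettes for precise poses.

```bash
cat >> h.py <<'E'
from scipy.optimize import minimize
def box(x,y,z0,z1): return np.array([[a*x/2,b*y/2,c] for a in(-1,1) for b in(-1,1) for c in(z0,z1)])
def fit(obs,parts,p0):
    "obs: list of (cam,region); parts: list of vertex arrays; p=[x,y,yaw]"
    def cost(p):
        c,s=np.cos(p[2]),np.sin(p[2]); M=np.array([[c,-s,0],[s,c,0],[0,0,1]]); e=0
        for cam,reg in obs:
            m=np.zeros((1680,2240),np.uint8)
            for V in parts:
                q=np.array([proj(cam,M@v+[p[0],p[1],0]) for v in V])
                cv2.fillConvexPoly(m,cv2.convexHull(((q+.5)*4).astype(np.float32)).astype(np.int32),1)
            m=cv2.resize(m.astype(np.float32),(560,420),interpolation=cv2.INTER_AREA)
            e+=np.abs(m-reg).sum()/reg.sum()
        return e/len(obs)
    r=minimize(cost,p0,method='Nelder-Mead',options=dict(initial_simplex=np.array(p0)+np.vstack([np.zeros(3),np.diag([.02,.02,.15])]),xatol=1e-4,fatol=1e-5))
    return r.x,r.fun
E
python3 - <<'E'
from h import *
np.set_printoptions(precision=4,suppress=True)
C={k:read_camera(k) for k in('scene','side')}
def pick(cam,n,X):
    u=proj(C[cam],X); best=None
    for r in outline_of(cam,n):
        R=np.array(r['region']);ys,xs=np.nonzero(R); d=np.hypot(xs.mean()-u[0],ys.mean()-u[1])
        if best is None or d<best[0]: best=(d,R,r['conf'])
    print(cam,n,best and (best[0],best[2],best[1].sum())); return best[1].astype(np.float32)
cad=[box(.094,.172,.004,.067),box(.084,.012,.067,.129)]
o={k:pick(k,'caddy',[.527,-.275,.04]) for k in C}
print('caddy',fit([(C[k],o[k]) for k in C],cad,[.527,-.275,-.19]))
for k in C: print(k,fit([(C[k],o[k])],cad,[.527,-.275,-.19]))
m={k:np.maximum(pick(k,'mat',[.527,-.275,0]),o[k]) for k in C}
print('mat',fit([(C[k],m[k]) for k in C],cad+[box(.14,.22,0,.004)],[.527,-.275,-.19]))
t={k:pick(k,'tray',[.52,.21,.03]) for k in C}
print('tray',fit([(C[k],t[k]) for k in C],[box(.24,.26,0,.06)],[.52,.21,-.1]))
for n in('glue','polish'):
    o,d=ray(C['scene'],(0,0))
E
```

```text
scene caddy (np.float64(2.3700729851667948), 0.9, np.int64(1641))
side caddy (np.float64(2.257428817033142), 0.77, np.int64(1476))
caddy (array([ 0.5299, -0.2701, -0.2444]), np.float64(0.06952731311321259))
scene (array([ 0.5282, -0.2698, -0.2761]), np.float64(0.0637187659740448))
side (array([ 0.5322, -0.2728, -0.2199]), np.float64(0.05394647642970085))
scene mat (np.float64(12.39709939230922), 0.76, np.int64(571))
side mat (np.float64(10.568773627806431), 0.57, np.int64(440))
mat (array([ 0.5278, -0.2691, -0.2196]), np.float64(0.09747457504272461))
scene tray (np.float64(1.3549330297364433), 0.65, np.int64(6481))
side tray (np.float64(1.8500370514544187), 0.81, np.int64(6584))
tray (array([ 0.5187,  0.21  , -0.1518]), np.float64(0.018550008535385132))
```

```bash
python3 -m crank '[{"travel":[3.7,-2.1,0],"twist":[0,0,0],"jaw":-1},{"travel":[3.7,-2.1,0],"twist":[0,0,0],"jaw":-1},{"travel":[3.7,-2.1,0],"twist":[0,0,0],"jaw":-1},{"travel":[3.7,-2.1,0],"twist":[0,0,0],"jaw":-1},{"travel":[3.7,-2.1,0],"twist":[0,0,0],"jaw":-1}]'
python3 -m crank '[{"travel":[3.7,-2.1,0],"twist":[0,0,0],"jaw":-1},{"travel":[3.7,-2.1,0],"twist":[0,0,0],"jaw":-1},{"travel":[3.7,-2.1,0],"twist":[0,0,0],"jaw":-1},{"travel":[3.7,-2.1,0],"twist":[0,0,0],"jaw":-1},{"travel":[3.7,-2.1,0],"twist":[0,0,0],"jaw":-1}]'
python3 -m crank '[{"travel":[0,0,0],"twist":[0,0,0.11],"jaw":-1},{"travel":[0,0,0],"twist":[0,0,0.11],"jaw":-1},{"travel":[0,0,0],"twist":[0,0,0.11],"jaw":-1},{"travel":[0,0,0],"twist":[0,0,0.11],"jaw":-1},{"travel":[0,0,0],"twist":[0,0,0.11],"jaw":-1}]'
python3 -m crank '[{"travel":[0,0,0],"twist":[0,0,0.1],"jaw":-1},{"travel":[0,0,0],"twist":[0,0,0],"jaw":-1},{"travel":[0,0,0],"twist":[0,0,0],"jaw":-1}]'
python3 - <<'E'
from h import *
np.set_printoptions(precision=4,suppress=True)
s=sense();print(s['clock'],s['eef_pos'],s['orientation'],s['joint_pos'],s['force'],s['moment'])
c=save('wrist','w0.png')
for n,z in(('caddy_handle',.109),('mouth_red',.034),('mouth_blue',.034),('mat',0)):
    for r in place_of('wrist',n)[:2]: print(n,r['conf'],r['point'],onz(c,r['point'],z))
E
```

```text
clock: 1.92
eef_pos: [0.402, -0.4446, 0.2314]
orientation: [0.0, 0.977, 0.211, 0.0]
force: [0.9, -1.7, 0.4]
width: 1.0
grip_force: 0.0
clock: 2.33
eef_pos: [0.5247, -0.2759, 0.2316]
orientation: [0.0, 0.977, 0.211, 0.0]
force: [0.7, -0.8, 0.4]
width: 1.001
grip_force: 0.0
clock: 2.75
eef_pos: [0.5239, -0.2776, 0.2314]
orientation: [0.0, 0.998, -0.065, 0.0]
force: [0.1, 0.4, -0.4]
width: 1.001
grip_force: 0.0
clock: 3.0
eef_pos: [0.5239, -0.2778, 0.2314]
orientation: [0.0, 0.994, -0.11, 0.0]
force: [-0.4, -0.4, -0.3]
width: 1.001
grip_force: 0.0
3.0 [ 0.5239 -0.2778  0.2314] [ 0.      0.9939 -0.1103  0.    ] [-0.5306 -0.0625  1.6235  0.      1.5805  1.2613] [-0.3625 -0.4165 -0.3467] [-0.0128 -0.0368 -0.0124]
caddy_handle 0.74 [273.3, 193.2] [ 0.5321 -0.2714  0.109 ]
mouth_red 0.9 [189.0, 171.8] [ 0.554  -0.1873  0.034 ]
mouth_red 0.63 [149.7, 5.4] [ 0.7027 -0.1978  0.034 ]
mouth_blue 0.7 [361.7, 182.4] [ 0.5054 -0.3543  0.034 ]
mouth_blue 0.59 [357.8, 296.5] [ 0.3771 -0.3297  0.034 ]
```

View pics/w0.png

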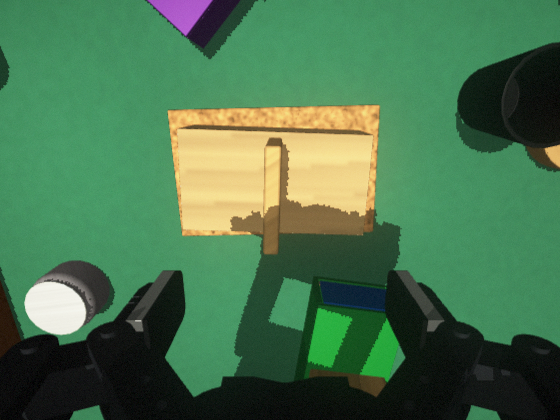

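The wrist view shows the caddy centred at about (275,182). Its roof corners are roughly (178,128), (372,135), (184,236), (372,232); the far mat corners are (168,109) and (380,104). The handle runs from (274,142) to (271,253).

```bash
python3 - <<'E'
from h import *
np.set_printoptions(precision=4,suppress=True)
c=read_camera('wrist')
rs=outline_of('wrist','caddy')
for r in rs[:3]: print(r['conf'],r['box'])
R=np.array(rs[0]['region']).astype(np.float32)
cad=[box(.094,.172,.004,.067),box(.084,.012,.067,.129)]
x,f=fit([(c,R)],cad,[.529,-.270,-.23]);print('caddy',x,f)
M=[onz(c,p,.004)[:2] for p in((168,109),(380,104))]
print(M,np.linalg.norm(M[0]-M[1])); d=(M[0]-M[1])/np.linalg.norm(M[0]-M[1])
print('yaw',np.arctan2(-d[0],d[1]),'centre',(M[0]+M[1])/2-np.array([d[1],-d[0]])*.07)
ms=outline_of('wrist','mat')
if ms:
    m=np.maximum(R,np.array(ms[0]['region'])); print('mat',fit([(c,m)],cad+[box(.14,.22,0,.004)],[.529,-.27,-.23]))
im=c['pixels'][:,:,::-1].copy()
ca,sa=np.cos(x[2]),np.sin(x[2])
for V in cad:
    for v in V:
        u=proj(c,[x[0]+ca*v[0]-sa*v[1],x[1]+sa*v[0]+ca*v[1],v[2]]); cv2.circle(im,tuple(int(round(a)) for a in u),2,(255,0,255),-1)
cv2.imwrite('pics/w1.png',cv2.resize(im[80:280,130:430],None,fx=2.5,fy=2.5))
E
```

```text
0.96 [294.2, 274.4, 396.2, 396.5]
0.85 [147.2, 3.9, 236.0, 46.2]
0.75 [178.4, 124.8, 374.1, 253.1]
caddy [ 0.0357 -0.1567  1.67  ] 1.0
[array([ 0.618 , -0.1764]), array([ 0.5746, -0.3906])] 0.21857493185558652
yaw -0.19993712598935098 centre [ 0.5277 -0.2696]
mat (array([ 0.5285, -0.269 , -0.1955]), np.float64(2.013047695159912))
```

View pics/w1.png

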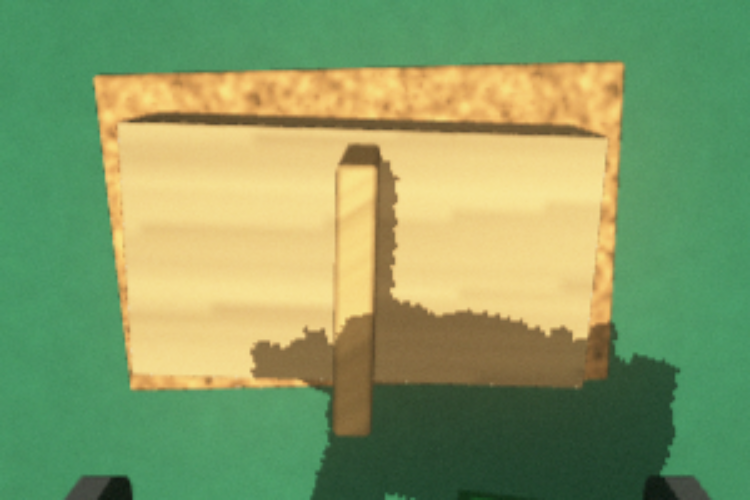

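```bash
python3 - <<'E'
from h import *
np.set_printoptions(precision=4,suppress=True)
c=read_camera('wrist')
f=lambda p,z: onz(c,(p[0]/2.5+129.7,p[1]/2.5+79.7),z)[:2]
A,B,C_,D=[f(p,.067) for p in((118,123),(607,136),(131,377),(583,388))]
print('roof',A,B,C_,D,'centre',(A+B+C_+D)/4,[np.linalg.norm(v) for v in(A-B,C_-D,A-C_,B-D)])
for d in(A-B,C_-D): print('yaw',np.arctan2(-d[0],d[1]))
for d in(A-C_,B-D): print('yawx',np.arctan2(d[1],d[0]))
H=[f(p,.129) for p in((337,165),(378,165),(371,435),(333,435))]
d=H[0]+H[1]-H[2]-H[3];print('handle',sum(H)/4,'yaw',np.arctan2(d[1],d[0]),np.linalg.norm(d)/2,np.linalg.norm(H[0]-H[1]))
M=[f(p,.004) for p in((96,75),(623,62),(131,389))];print('mat',M,[np.linalg.norm(M[0]-M[i]) for i in(1,2)])
d=M[0]-M[1];print('yaw',np.arctan2(-d[0],d[1]));d=M[0]-M[2];print('yaw',np.arctan2(d[1],d[0]),'centre',(M[1]+M[2])/2)
r=outline_of('wrist','caddy')[2]
print(fit([(c,np.array(r['region']).astype(np.float32))],[box(.094,.172,.004,.067),box(.084,.012,.067,.129)],[.529,-.270,-.23]))
E
```

```text
roof [ 0.5968 -0.199 ] [ 0.5547 -0.3645] [ 0.5056 -0.1745] [ 0.4631 -0.3416] centre [ 0.53   -0.2699] [np.float64(0.17082967286711434), np.float64(0.17243939128838703), np.float64(0.09445942570929895), np.float64(0.09438691448277794)]
yaw -0.24934669291519976
yaw -0.24897251060511708
yawx -0.262829828067798
yawx -0.24578543182876625
handle [ 0.5305 -0.2704] yaw -0.25423169376312127 0.08302128079679783 0.011574231074769773
mat [array([ 0.6174, -0.1764]), array([ 0.5743, -0.3895]), array([ 0.4814, -0.1479])] [np.float64(0.2174491582272856), np.float64(0.1389771699661137)]
yaw -0.19979976675777514
yaw -0.20672451522403726 centre [ 0.5278 -0.2687]
(array([ 0.5306, -0.27  , -0.2554]), np.float64(0.012706971727311611))
```

```bash
python3 -m crank '[{"travel":[0,0,0],"twist":[0,0,0.03],"jaw":-1},{"travel":[0.44,-0.9,0],"twist":[0,0,0],"jaw":-1},{"travel":[0,0,2.5],"twist":[0,0,0],"jaw":-1},{"travel":[0,0,3],"twist":[0,0,0],"jaw":-1},{"travel":[0,0,3],"twist":[0,0,0],"jaw":-1}]' 80
python3 -m crank '[{"travel":[0,0,2.5],"twist":[0,0,0],"jaw":-1},{"travel":[0,0,1.9],"twist":[0,0,0],"jaw":-1},{"travel":[0,0,1.2],"twist":[0,0,0],"jaw":-1},{"travel":[0,0,0],"twist":[0,0,0],"jaw":-1},{"travel":[0,0,0],"twist":[0,0,0],"jaw":-1}]'
python3 -m crank '[{"travel":[0,0,0],"twist":[0,0,0],"jaw":-1},{"travel":[0,0,0],"twist":[0,0,0],"jaw":-1},{"travel":[0,0,0],"twist":[0,0,0],"jaw":-1},{"travel":[0,0,0],"twist":[0,0,0],"jaw":-1},{"travel":[0,0,0],"twist":[0,0,0],"jaw":-1}]'
python3 - <<'E'
from h import *
for i in range(6):
    save('wrist','w2.png'); s=sense(); print(s['clock'],s['eef_pos'],s['orientation'],s['force'])
E
```

```text
clock: 3.92
eef_pos: [0.531, -0.2696, 0.1458]
orientation: [0.0, 0.992, -0.126, 0.001]
force: [0.5, -0.2, -0.7]
width: 1.003
grip_force: 0.0
clock: 4.33
eef_pos: [0.5307, -0.2699, 0.0907]
orientation: [-0.0, 0.992, -0.126, -0.0]
force: [0.9, -1.2, 0.2]
width: 1.003
grip_force: 0.0
clock: 4.75
eef_pos: [0.5305, -0.2703, 0.0908]
orientation: [0.0, 0.992, -0.127, 0.0]
force: [-0.1, 0.8, -0.0]
width: 0.998
grip_force: 0.0
4.8 [ 0.53047984 -0.27021887  0.09067314] [ 8.92928516e-05  9.91933735e-01 -1.26757234e-01  2.45974256e-04] [-0.35848441  0.71138257 -0.03150702]
4.85 [ 0.53043591 -0.27018917  0.09053685] [ 4.07596893e-05  9.91932381e-01 -1.26768034e-01  1.24955286e-04] [-0.28785677  0.52665003 -0.48112811]
4.9 [ 0.53041784 -0.27018562  0.09044973] [ 2.17582214e-05  9.91930220e-01 -1.26784973e-01  9.16987792e-05] [-0.27200719  0.72947751 -0.1020243 ]
4.95 [ 0.53035768 -0.27017419  0.0903708 ] [ 3.88197035e-06  9.91933221e-01 -1.26761531e-01 -2.32603453e-06] [-0.25218158 -0.05088807  0.47975684]
5.0 [ 0.53036905 -0.27016878  0.09032547] [ 2.18367420e-06  9.91932680e-01 -1.26765759e-01 -6.94120947e-06] [-0.46864656  0.54270978  0.34465607]
5.05 [ 0.5303472  -0.27016505  0.09027891] [-8.84544283e-06  9.91933522e-01 -1.26759168e-01 -4.13514498e-05] [-0.03056045  0.572006   -0.70756527]
```

View pics/w2.png

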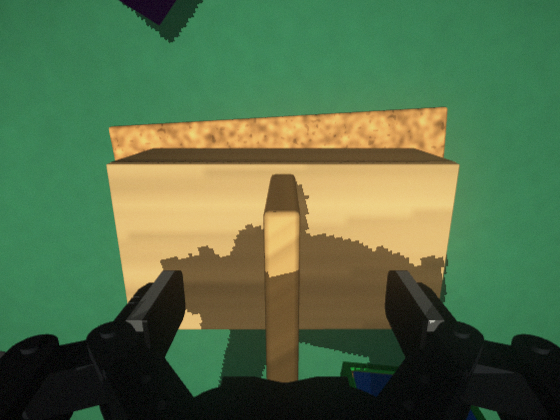

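The handle (column ≈282) is centred between the pads (183 to 387), and the caddy is clearly turned about 0.05 rad against the mat. Next I close and lift.

```bash
python3 -m crank '[{"travel":[0,0,0],"twist":[0,0,0],"jaw":1},{"travel":[0,0,0],"twist":[0,0,0],"jaw":1},{"travel":[0,0,0],"twist":[0,0,0],"jaw":1},{"travel":[0,0,0],"twist":[0,0,0],"jaw":1},{"travel":[0,0,0],"twist":[0,0,0],"jaw":1}]' 80
python3 -m crank '[{"travel":[0,0,0],"twist":[0,0,0],"jaw":1},{"travel":[0,0,0],"twist":[0,0,0],"jaw":1},{"travel":[0,0,0],"twist":[0,0,0],"jaw":1},{"travel":[0,0,0],"twist":[0,0,0],"jaw":1},{"travel":[0,0,0],"twist":[0,0,0],"jaw":1}]'
```

```text
clock: 5.47
eef_pos: [0.5304, -0.2701, 0.0903]
orientation: [-0.0, 0.992, -0.127, -0.0]
force: [0.6, 0.1, -0.2]
width: 0.302
grip_force: 0.0
clock: 5.88
eef_pos: [0.5304, -0.27, 0.0903]
orientation: [-0.0, 0.992, -0.127, 0.0]
force: [0.0, 2.0, 0.0]
width: 0.13
grip_force: 78.3
```

```bash
python3 -m crank '[{"travel":[0,0,-0.6],"twist":[0,0,0],"jaw":1},{"travel":[0,0,-1.4],"twist":[0,0,0],"jaw":1},{"travel":[0,0,-2.5],"twist":[0,0,0],"jaw":1},{"travel":[0,0,-2.5],"twist":[0,0,0],"jaw":1},{"travel":[0,0,-2.5],"twist":[0,0,0],"jaw":1}]'
python3 -m crank '[{"travel":[0,0,-2.5],"twist":[0,0,0],"jaw":1},{"travel":[0,0,-2.5],"twist":[0,0,0],"jaw":1},{"travel":[0,0,-1.5],"twist":[0,0,0],"jaw":1},{"travel":[0,0,0],"twist":[0,0,0],"jaw":1},{"travel":[0,0,0],"twist":[0,0,0],"jaw":1}]'
python3 -m crank '[{"travel":[0,0,0],"twist":[0,0,0],"jaw":1},{"travel":[0,0,0],"twist":[0,0,0],"jaw":1},{"travel":[0,0,0],"twist":[0,0,0],"jaw":1}]'
cat >> h.py <<'E'
def heft(n):
    F=[];T=[]
    for i in range(n):
        read_camera('wrist'); s=sense(); F.append(s['force']); T.append(s['moment'])
    print('clock',s['clock'],'F',np.mean(F,0).round(2),'sd',np.std(F,0).round(2),'M',np.mean(T,0).round(3),'tcp',s['eef_pos'].round(4),'q',np.round(s['orientation'],3))
    print('j',np.round(s['joint_pos'],2),'w',s['width'],'g',s['grip_force'])
E
python3 -c "
from h import *
heft(12); save('side','s1.png')"
```

```text
clock: 6.3
eef_pos: [0.5301, -0.2701, 0.1873]
orientation: [0.0, 0.992, -0.127, -0.0]
force: [1.0, -0.2, -6.1]
width: 0.133
grip_force: 78.3
clock: 6.72
eef_pos: [0.5304, -0.2702, 0.2504]
orientation: [0.0, 0.992, -0.127, 0.0]
force: [-0.5, -0.4, -6.9]
width: 0.131
grip_force: 78.3
clock: 6.97
eef_pos: [0.5301, -0.27, 0.2487]
orientation: [-0.0, 0.992, -0.127, -0.001]
force: [0.3, -0.1, -5.8]
width: 0.132
grip_force: 78.3
clock 7.5667 F [-0.05 -0.2  -5.46] sd [0.46 0.41 0.51] M [ 0.042 -0.022  0.003] tcp [ 0.5304 -0.2702  0.2503] q [-0.     0.992 -0.127  0.   ]
j [-0.51 -0.06  1.59  0.    1.61  1.31] w 0.13238256462690193 g 78.32089304924011
```

View pics/s1.png

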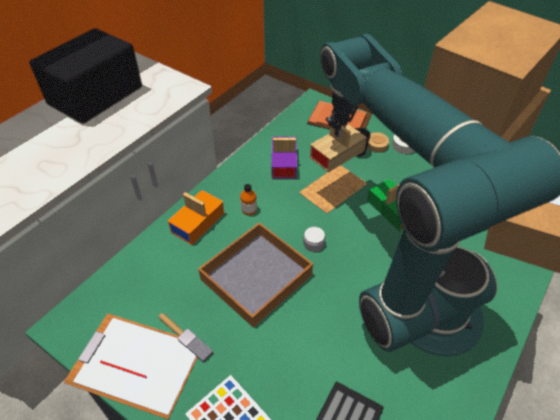

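Caddy is held level (side (340,145)); the mat is now fully visible at side (333,188). Measured load is about 5.4 N, so about 2.2 N of spools. I'll carry it over with gentle ramps so the spools stay inside.

```bash
python3 -m crank '[{"travel":[-0.13,-0.48,0],"twist":[0,0,0],"jaw":1},{"travel":[-0.26,-0.965,0],"twist":[0,0,0],"jaw":1},{"travel":[-0.39,-1.45,0],"twist":[0,0,0],"jaw":1},{"travel":[-0.52,-1.93,0],"twist":[0,0,0],"jaw":1},{"travel":[-0.66,-2.41,0],"twist":[0,0,0],"jaw":1}]'
python3 -m crank '[{"travel":[-0.79,-2.9,0],"twist":[0,0,0],"jaw":1},{"travel":[-0.79,-2.9,0],"twist":[0,0,0],"jaw":1},{"travel":[-0.79,-2.9,0],"twist":[0,0,0],"jaw":1},{"travel":[-0.79,-2.9,0],"twist":[0,0,0],"jaw":1},{"travel":[-0.79,-2.9,0],"twist":[0,0,0],"jaw":1}]'
python3 -m crank '[{"travel":[-0.79,-2.9,0],"twist":[0,0,0],"jaw":1},{"travel":[-0.79,-2.9,0],"twist":[0,0,0],"jaw":1},{"travel":[-0.79,-2.9,0],"twist":[0,0,0],"jaw":1},{"travel":[-0.79,-2.9,0],"twist":[0,0,0],"jaw":1},{"travel":[-0.79,-2.9,0],"twist":[0,0,0],"jaw":1}]'
python3 -m crank '[{"travel":[-0.79,-2.9,0],"twist":[0,0,0],"jaw":1},{"travel":[-0.79,-2.9,0],"twist":[0,0,0],"jaw":1},{"travel":[-0.66,-2.41,0],"twist":[0,0,0],"jaw":1},{"travel":[-0.52,-1.93,0],"twist":[0,0,0],"jaw":1},{"travel":[-0.39,-1.45,0],"twist":[0,0,0],"jaw":1}]'
python3 -m crank '[{"travel":[-0.26,-0.965,0],"twist":[0,0,0],"jaw":1},{"travel":[-0.13,-0.48,0],"twist":[0,0,0],"jaw":1},{"travel":[0,0,0],"twist":[0,0,-0.025],"jaw":1},{"travel":[0,0,0],"twist":[0,0,-0.05],"jaw":1},{"travel":[0,0,0],"twist":[0,0,-0.025],"jaw":1}]'
python3 -c "
from h import *
heft(5); save('side','s2.png'); save('scene','c2.png')"
```

```text
clock: 8.03
eef_pos: [0.5294, -0.1938, 0.2502]
orientation: [-0.0, 0.992, -0.127, -0.0]
force: [1.2, -0.0, -4.6]
width: 0.131
grip_force: 78.4
clock: 8.45
eef_pos: [0.5271, -0.0423, 0.2505]
orientation: [-0.0, 0.992, -0.126, 0.0]
force: [1.0, -0.6, -5.3]
width: 0.129
grip_force: 78.4
clock: 8.87
eef_pos: [0.525, 0.1079, 0.2506]
orientation: [-0.0, 0.992, -0.126, 0.0]
force: [1.1, -0.9, -5.7]
width: 0.13
grip_force: 78.4
clock: 9.28
eef_pos: [0.5235, 0.2281, 0.2504]
orientation: [-0.0, 0.992, -0.126, -0.0]
force: [0.7, 0.6, -6.4]
width: 0.128
grip_force: 78.4
clock: 9.7
eef_pos: [0.5247, 0.2396, 0.2504]
orientation: [0.0, 0.997, -0.075, 0.0]
force: [0.3, -0.8, -5.1]
width: 0.128
grip_force: 79.1
clock 9.95 F [-0.13 -0.21 -5.47] sd [0.38 0.39 0.5 ] M [-0.046  0.023 -0.002] tcp [0.5247 0.24   0.2503] q [ 0.     0.997 -0.078  0.   ]
j [ 0.38 -0.1   1.63 -0.    1.61  2.11] w 0.12524632354126644 g 79.06951189041138
```

View pics/c2.png

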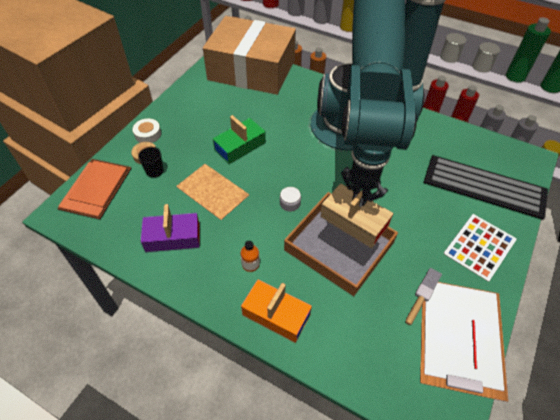

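The caddy is upright over the tray (scene (358,205)) and the mat is free at (212,190). Now I lower it and tip the red side.

```bash
python3 -m crank '[{"travel":[0,0,1],"twist":[0,0,0],"jaw":1},{"travel":[0,0,2],"twist":[0,0,0],"jaw":1},{"travel":[0,0,2.5],"twist":[0,0,0],"jaw":1},{"travel":[0,0,2.5],"twist":[0,0,0],"jaw":1},{"travel":[0,0,1.5],"twist":[0,0,0],"jaw":1}]'
python3 -m crank '[{"travel":[0,0,0],"twist":[-0.04,0,0],"jaw":1},{"travel":[0,0,0],"twist":[-0.08,0,0],"jaw":1},{"travel":[0,0,0],"twist":[-0.1,0,0],"jaw":1},{"travel":[0,0,0],"twist":[-0.1,0,0],"jaw":1},{"travel":[0,0,0],"twist":[-0.08,0,0],"jaw":1}]'
python3 -m crank '[{"travel":[0,0,0],"twist":[-0.06,0,0],"jaw":1},{"travel":[0,0,0],"twist":[-0.04,0,0],"jaw":1},{"travel":[0,0,0],"twist":[-0.04,0,0],"jaw":1},{"travel":[0,0,0],"twist":[-0.04,0,0],"jaw":1},{"travel":[0,0,0],"twist":[-0.04,0,0],"jaw":1}]'
python3 -m crank '[{"travel":[0,0,0],"twist":[-0.04,0,0],"jaw":1},{"travel":[0,0,0],"twist":[-0.04,0,0],"jaw":1},{"travel":[0,0,0],"twist":[-0.04,0,0],"jaw":1},{"travel":[0,0,0],"twist":[-0.04,0,0],"jaw":1},{"travel":[0,0,0],"twist":[-0.04,0,0],"jaw":1}]'
python3 -m crank '[{"travel":[0,0,0],"twist":[-0.04,0,0],"jaw":1},{"travel":[0,0,0],"twist":[-0.04,0,0],"jaw":1},{"travel":[0,0,0],"twist":[-0.05,0,0],"jaw":1},{"travel":[0,0,0],"twist":[-0.05,0,0],"jaw":1},{"travel":[0,0,0],"twist":[0,0,0],"jaw":1}]'
python3 -c "
from h import *
heft(14); save('side','s3.png');a=save('scene','c3.png')
cv2.imwrite('pics/b3.png',np.hstack([cv2.imread('pics/s3.png')[140:380,130:430],cv2.imread('pics/c3.png')[100:340,230:480]]))"
```

```text
clock: 10.47
eef_pos: [0.5236, 0.24, 0.1516]
orientation: [0.001, 0.997, -0.077, -0.001]
force: [0.6, 0.2, -6.6]
width: 0.131
grip_force: 79.0
clock: 10.88
eef_pos: [0.5246, 0.2407, 0.1549]
orientation: [0.2, 0.977, -0.075, -0.015]
force: [-0.2, -0.8, -5.6]
width: 0.133
grip_force: 79.5
clock: 11.3
eef_pos: [0.5246, 0.2407, 0.1546]
orientation: [0.305, 0.949, -0.073, -0.023]
force: [-0.7, 0.4, -3.2]
width: 0.13
grip_force: 79.6
clock: 11.72
eef_pos: [0.5246, 0.2405, 0.155]
orientation: [0.399, 0.914, -0.071, -0.031]
force: [0.8, 0.3, -4.1]
width: 0.124
grip_force: 79.7
clock: 12.13
eef_pos: [0.5243, 0.2406, 0.1537]
orientation: [0.48, 0.874, -0.067, -0.038]
force: [-0.3, 0.1, -6.2]
width: 0.13
grip_force: 79.8
clock 12.8333 F [-0.22 -0.1  -4.62] sd [0.48 0.35 0.56] M [ 1.255 -0.189 -0.008] tcp [0.5246 0.2404 0.1554] q [ 0.478  0.875 -0.068 -0.037]
j [ 0.67  0.37  1.48 -0.69  2.03  2.33] w 0.1331527041276768 g 79.83054757118225
```

View pics/b3.png

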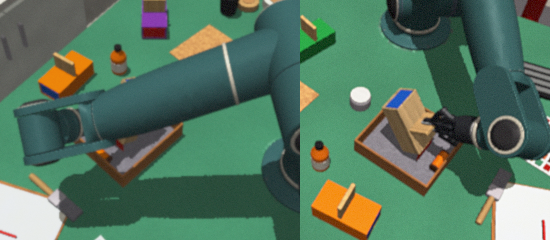

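One orange spool lies in the tray near the +y wall (crop (437,160)). The load dropped by about one spool. Next I bring it upright, raise and heft.

```bash
python3 -m crank '[{"travel":[0,0,0],"twist":[0.08,0,0],"jaw":1},{"travel":[0,0,0],"twist":[0.1,0,0],"jaw":1},{"travel":[0,0,0],"twist":[0.1,0,0],"jaw":1},{"travel":[0,0,0],"twist":[0.1,0,0],"jaw":1},{"travel":[0,0,0],"twist":[0.1,0,0],"jaw":1}]'
python3 -m crank '[{"travel":[0,0,0],"twist":[0.1,0,0],"jaw":1},{"travel":[0,0,0],"twist":[0.1,0,0],"jaw":1},{"travel":[0,0,0],"twist":[0.08,0,0],"jaw":1},{"travel":[0,0,0],"twist":[0.06,0,0],"jaw":1},{"travel":[0,0,0],"twist":[0.05,0,0],"jaw":1}]'
python3 -m crank '[{"travel":[0,0,0],"twist":[0.04,0,0],"jaw":1},{"travel":[0,0,0],"twist":[0.03,0,0],"jaw":1},{"travel":[0,0,0],"twist":[0.03,0,0],"jaw":1},{"travel":[0,0,0],"twist":[0.02,0,0],"jaw":1},{"travel":[0,0,0],"twist":[0.01,0,0],"jaw":1}]'
python3 -m crank '[{"travel":[0,0,-1],"twist":[0,0,0],"jaw":1},{"travel":[0,0,-2],"twist":[0,0,0],"jaw":1},{"travel":[0,0,-1],"twist":[0,0,0],"jaw":1},{"travel":[0,0,0],"twist":[0,0,0],"jaw":1},{"travel":[0,0,0],"twist":[0,0,0],"jaw":1}]'
python3 -m crank '[{"travel":[0,0,0],"twist":[0,0,0],"jaw":1},{"travel":[0,0,0],"twist":[0,0,0],"jaw":1},{"travel":[0,0,0],"twist":[0,0,0],"jaw":1},{"travel":[0,0,0],"twist":[0,0,0],"jaw":1}]'
python3 -c "
from h import *
heft(24)"
```

```text
clock: 13.35
eef_pos: [0.5247, 0.2408, 0.1558]
orientation: [0.254, 0.964, -0.074, -0.019]
force: [-0.8, -0.3, -4.9]
width: 0.13
grip_force: 79.6
clock: 13.77
eef_pos: [0.5245, 0.2399, 0.1559]
orientation: [0.063, 0.995, -0.077, -0.005]
force: [0.7, 0.4, -5.2]
width: 0.129
grip_force: 79.5
clock: 14.18
eef_pos: [0.5244, 0.2401, 0.1552]
orientation: [-0.0, 0.997, -0.077, -0.0]
force: [-0.3, -0.1, -5.7]
width: 0.13
grip_force: 79.5
clock: 14.6
eef_pos: [0.5248, 0.2406, 0.1958]
orientation: [-0.0, 0.997, -0.077, 0.0]
force: [0.4, 0.4, -5.7]
width: 0.133
grip_force: 79.5
clock: 14.93
eef_pos: [0.5244, 0.2404, 0.1947]
orientation: [0.0, 0.997, -0.077, -0.0]
force: [-0.4, -0.1, -4.7]
width: 0.131
grip_force: 79.5
clock 16.1333 F [ 0.12  0.15 -4.62] sd [0.33 0.54 0.48] M [0.032 0.    0.003] tcp [0.5246 0.2404 0.1953] q [-0.     0.997 -0.077 -0.   ]
j [ 0.39 -0.09  1.7   0.    1.52  2.11] w 0.12899498230744535 g 79.5109748840332
```

4.6 N means one spool remains. I shift toward −y, lower, and tip the blue side.

```bash
python3 -m crank '[{"travel":[0,0.5,0],"twist":[0,0,0],"jaw":1},{"travel":[0,1,0],"twist":[0,0,0],"jaw":1},{"travel":[0,1.5,0],"twist":[0,0,0],"jaw":1},{"travel":[0,1.5,0.5],"twist":[0,0,0],"jaw":1},{"travel":[0,1,1],"twist":[0,0,0],"jaw":1}]'
python3 -m crank '[{"travel":[0,0.5,1],"twist":[0,0,0],"jaw":1},{"travel":[0,0,1],"twist":[0,0,0],"jaw":1},{"travel":[0,0,0.5],"twist":[0,0,0],"jaw":1},{"travel":[0,0,0],"twist":[0.04,0,0],"jaw":1},{"travel":[0,0,0],"twist":[0.08,0,0],"jaw":1}]'
python3 -m crank '[{"travel":[0,0,0],"twist":[0.1,0,0],"jaw":1},{"travel":[0,0,0],"twist":[0.1,0,0],"jaw":1},{"travel":[0,0,0],"twist":[0.08,0,0],"jaw":1},{"travel":[0,0,0],"twist":[0.06,0,0],"jaw":1},{"travel":[0,0,0],"twist":[0.04,0,0],"jaw":1}]'
python3 -m crank '[{"travel":[0,0,0],"twist":[0.04,0,0],"jaw":1},{"travel":[0,0,0],"twist":[0.04,0,0],"jaw":1},{"travel":[0,0,0],"twist":[0.04,0,0],"jaw":1},{"travel":[0,0,0],"twist":[0.04,0,0],"jaw":1},{"travel":[0,0,0],"twist":[0.04,0,0],"jaw":1}]'
python3 -m crank '[{"travel":[0,0,0],"twist":[0.04,0,0],"jaw":1},{"travel":[0,0,0],"twist":[0.04,0,0],"jaw":1},{"travel":[0,0,0],"twist":[0.04,0,0],"jaw":1},{"travel":[0,0,0],"twist":[0.04,0,0],"jaw":1},{"travel":[0,0,0],"twist":[0.04,0,0],"jaw":1}]'
python3 -m crank '[{"travel":[0,0,0],"twist":[0.05,0,0],"jaw":1},{"travel":[0,0,0],"twist":[0.05,0,0],"jaw":1},{"travel":[0,0,0],"twist":[0,0,0],"jaw":1},{"travel":[0,0,0],"twist":[0,0,0],"jaw":1},{"travel":[0,0,0],"twist":[0,0,0],"jaw":1}]'
python3 -c "
from h import *
heft(16)"
```

```text
clock: 16.55
eef_pos: [0.5162, 0.184, 0.1809]
orientation: [-0.0, 0.997, -0.077, 0.001]
force: [-0.3, -0.3, -5.0]
width: 0.131
grip_force: 79.5
clock: 16.97
eef_pos: [0.5152, 0.1824, 0.1542]
orientation: [-0.06, 0.995, -0.076, 0.004]
force: [0.1, 1.2, -5.2]
width: 0.128
grip_force: 79.5
clock: 17.38
eef_pos: [0.5153, 0.1809, 0.1545]
orientation: [-0.248, 0.966, -0.075, 0.019]
force: [0.3, 0.1, -4.4]
width: 0.13
grip_force: 79.7
clock: 17.8
eef_pos: [0.5154, 0.1813, 0.1547]
orientation: [-0.342, 0.936, -0.072, 0.026]
force: [0.5, -0.3, -4.5]
width: 0.129
grip_force: 79.8
clock: 18.22
eef_pos: [0.5155, 0.1813, 0.1549]
orientation: [-0.434, 0.898, -0.069, 0.033]
force: [-1.2, 0.4, -2.4]
width: 0.128
grip_force: 80.0
clock: 18.63
eef_pos: [0.5156, 0.1812, 0.1553]
orientation: [-0.477, 0.875, -0.068, 0.037]
force: [-0.5, 0.4, -3.6]
width: 0.132
grip_force: 80.0
clock 19.4333 F [-0.05  0.06 -3.15] sd [0.46 0.42 0.55] M [-0.986  0.158 -0.009] tcp [0.5154 0.1811 0.1553] q [-0.478  0.875 -0.068  0.037]
j [-0.18 -0.17  2.07  1.02  1.41  1.28] w 0.1302039956267279 g 79.99392986297607
```

3.15 N matches the bare caddy. I bring it upright, raise it and hold.

```bash
python3 -m crank '[{"travel":[0,0,0],"twist":[-0.08,0,0],"jaw":1},{"travel":[0,0,0],"twist":[-0.1,0,0],"jaw":1},{"travel":[0,0,0],"twist":[-0.1,0,0],"jaw":1},{"travel":[0,0,0],"twist":[-0.1,0,0],"jaw":1},{"travel":[0,0,0],"twist":[-0.1,0,0],"jaw":1}]'
python3 -m crank '[{"travel":[0,0,0],"twist":[-0.1,0,0],"jaw":1},{"travel":[0,0,0],"twist":[-0.1,0,0],"jaw":1},{"travel":[0,0,0],"twist":[-0.08,0,0],"jaw":1},{"travel":[0,0,0],"twist":[-0.06,0,0],"jaw":1},{"travel":[0,0,0],"twist":[-0.05,0,0],"jaw":1}]'
python3 -m crank '[{"travel":[0,0,0],"twist":[-0.06,0,0],"jaw":1},{"travel":[0,0,0],"twist":[-0.05,0,0],"jaw":1},{"travel":[0,0,0],"twist":[-0.02,0,0],"jaw":1},{"travel":[0,0,-1],"twist":[0,0,0],"jaw":1},{"travel":[0,0,-2],"twist":[0,0,0],"jaw":1}]'
python3 -m crank '[{"travel":[0,0,-3],"twist":[0,0,0],"jaw":1},{"travel":[0,0,-3],"twist":[0,0,0],"jaw":1},{"travel":[0,0,-1],"twist":[0,0,0],"jaw":1},{"travel":[0,0,0],"twist":[0,0,0],"jaw":1},{"travel":[0,0,0],"twist":[0,0,0],"jaw":1}]'
python3 -m crank '[{"travel":[0,0,0],"twist":[0,0,0],"jaw":1},{"travel":[0,0,0],"twist":[0,0,0],"jaw":1},{"travel":[0,0,0],"twist":[0,0,0],"jaw":1},{"travel":[0,0,0],"twist":[0,0,0],"jaw":1}]'
python3 - <<'E'
from h import *
np.set_printoptions(precision=4,suppress=True)
heft(30)
save('side','s4.png')
C={}
for k in('scene','side'):
    C[k]=save(k,k+'4.png'); print(k,[(r['conf'],r['point']) for r in place_of(k,'spool_1')[:3]])
r={k:outline_of(k,'mat') for k in C}
obs=[(C[k],np.array(r[k][0]['region']).astype(np.float32)) for k in C if r[k]]
for o in [obs]+[[q] for q in obs]: print('mat',fit(o,[box(.14,.22,0,.004)],[.528,-.269,-.2]))
cv2.imwrite('pics/b4.png',np.hstack([cv2.imread('pics/side4.png')[140:380,130:430],cv2.imread('pics/scene4.png')[100:340,150:450]]))
E
```

```text
clock: 19.85
eef_pos: [0.5157, 0.1808, 0.1561]
orientation: [-0.254, 0.964, -0.075, 0.021]
force: [-0.4, 0.3, -3.9]
width: 0.127
grip_force: 79.9
clock: 20.27
eef_pos: [0.5153, 0.1817, 0.1557]
orientation: [-0.063, 0.995, -0.077, 0.005]
force: [-0.0, 0.2, -2.6]
width: 0.131
grip_force: 79.9
clock: 20.68
eef_pos: [0.5144, 0.1812, 0.1837]
orientation: [-0.0, 0.997, -0.077, -0.002]
force: [0.3, -0.1, -3.1]
width: 0.132
grip_force: 79.7
clock: 21.1
eef_pos: [0.5153, 0.1809, 0.2547]
orientation: [-0.0, 0.997, -0.077, -0.0]
force: [-0.6, -1.2, -4.3]
width: 0.127
grip_force: 80.1
clock: 21.43
eef_pos: [0.5152, 0.1811, 0.2543]
orientation: [0.0, 0.997, -0.077, -0.001]
force: [0.2, 0.1, -2.9]
width: 0.131
grip_force: 80.1
clock 22.9333 F [-0.18 -0.13 -3.3 ] sd [0.49 0.51 0.46] M [-0.005  0.005  0.002] tcp [0.5154 0.1811 0.2553] q [ 0.     0.997 -0.077 -0.   ]
j [ 0.29 -0.17  1.68  0.    1.63  2.02] w 0.12353941069159045 g 80.07277250289917
scene [(0.77, [366.3, 259.1]), (0.68, [320.8, 230.8])]
side [(0.51, [271.3, 259.3]), (0.48, [230.8, 292.5])]
mat (array([ 0.5264, -0.2685, -0.2005]), np.float64(0.5371260643005371))
mat (array([ 0.5264, -0.2677, -0.2009]), np.float64(0.03485576808452606))
mat (array([ 0.527 , -0.2675, -0.1641]), np.float64(1.0389957427978516))
```

View pics/b4.png

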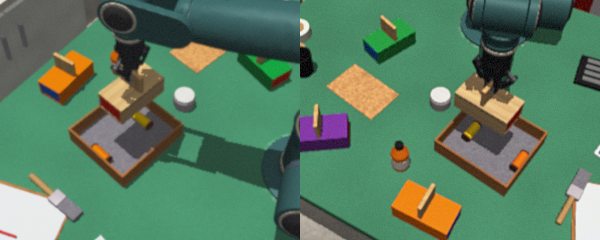

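The hold read 3.3 N, so the caddy is empty. Both spools are in the tray, yellow at crop (472,130) and orange at (519,160). I return to above the mat.

```bash
python3 -m crank '[{"travel":[0.18,0.98,0],"twist":[0,0,0],"jaw":1},{"travel":[0.36,1.97,0],"twist":[0,0,0],"jaw":1},{"travel":[0.54,2.95,0],"twist":[0,0,0],"jaw":1},{"travel":[0.6,3.25,0],"twist":[0,0,0],"jaw":1},{"travel":[0.6,3.25,0],"twist":[0,0,0],"jaw":1}]'
python3 -m crank '[{"travel":[0.6,3.25,0],"twist":[0,0,0],"jaw":1},{"travel":[0.6,3.25,0],"twist":[0,0,0],"jaw":1},{"travel":[0.6,3.25,0],"twist":[0,0,0],"jaw":1},{"travel":[0.6,3.25,0],"twist":[0,0,0],"jaw":1},{"travel":[0.6,3.25,0],"twist":[0,0,0],"jaw":1}]'
python3 -m crank '[{"travel":[0.6,3.25,0],"twist":[0,0,0],"jaw":1},{"travel":[0.6,3.25,0],"twist":[0,0,0],"jaw":1},{"travel":[0.6,3.25,0],"twist":[0,0,0],"jaw":1},{"travel":[0.54,2.95,0],"twist":[0,0,0],"jaw":1},{"travel":[0.36,1.97,0],"twist":[0,0,0],"jaw":1}]'
python3 -m crank '[{"travel":[0.18,0.98,0],"twist":[0,0,0],"jaw":1},{"travel":[0,0,0],"twist":[0,0,0.05],"jaw":1},{"travel":[0,0,4],"twist":[0,0,0],"jaw":1},{"travel":[0,0,3.5],"twist":[0,0,0],"jaw":1},{"travel":[0,0,2],"twist":[0,0,0],"jaw":1}]'
python3 -m crank '[{"travel":[0,0,0],"twist":[0,0,0],"jaw":1},{"travel":[0,0,0],"twist":[0,0,0],"jaw":1},{"travel":[0,0,0],"twist":[0,0,0],"jaw":1}]'
python3 -c "
from h import *
heft(4); c=save('wrist','w5.png')
s=sense(); q=s['orientation']; a=2*np.arctan2(q[2],q[1]); print('yaw',a); e=s['eef_pos']
M=lambda a:np.array([[np.cos(a),-np.sin(a)],[np.sin(a),np.cos(a)]])
print('expect roof',[proj(c,[*(e[:2]+M(a)@p),e[2]-.086+.063]).round(1) for p in([.047,.086],[.047,-.086],[-.047,.086],[-.047,-.086])])
print('expect mat',[proj(c,[*(np.array([.5278,-.2687])+M(-.203)@p),.004]).round(1) for p in([.07,.11],[.07,-.11])])
"
```

```text
clock: 23.7
eef_pos: [0.5185, 0.0535, 0.2554]
orientation: [0.0, 0.997, -0.077, 0.0]
force: [0.4, 0.4, -3.2]
width: 0.131
grip_force: 79.8
clock: 24.12
eef_pos: [0.523, -0.1123, 0.2555]
orientation: [0.0, 0.997, -0.077, 0.0]
force: [0.5, 0.3, -2.8]
width: 0.132
grip_force: 79.8
clock: 24.53
eef_pos: [0.5269, -0.2623, 0.2551]
orientation: [0.0, 0.997, -0.078, -0.0]
force: [0.3, -1.0, -3.8]
width: 0.13
grip_force: 79.8
clock: 24.95
eef_pos: [0.5267, -0.2686, 0.1565]
orientation: [-0.001, 0.995, -0.102, -0.001]
force: [0.1, -0.3, -4.3]
width: 0.131
grip_force: 79.5
clock: 25.2
eef_pos: [0.5285, -0.2694, 0.1625]
orientation: [0.0, 0.995, -0.102, 0.001]
force: [-0.8, -0.8, -2.7]
width: 0.131
grip_force: 79.6
clock 25.4 F [ 0.27 -0.53 -2.76] sd [0.25 0.43 0.51] M [-0.     0.015 -0.009] tcp [ 0.5284 -0.2694  0.162 ] q [ 0.     0.995 -0.102  0.001]
j [-0.51 -0.04  1.71 -0.    1.46  1.26] w 0.13132522081353037 g 79.56272006034851
yaw -0.20414157205477101
expect roof [array([105.6, 163.4]), array([459. , 163.5]), array([130.7, 328.7]), array([434.5, 328.8])]
expect mat [array([152., 111.]), array([413.5, 110.7])]
```

View pics/w5.png

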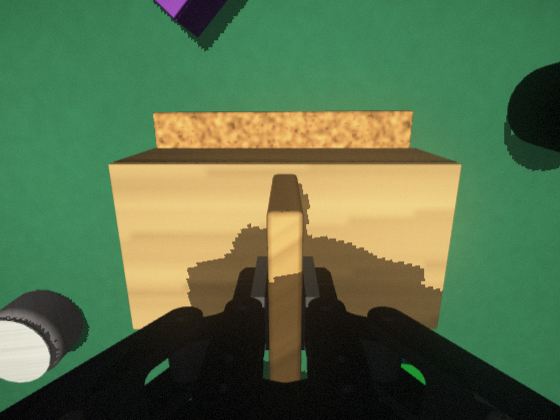

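The mat edge runs (153,112) to (412,111) and the roof far edge (109,164) to (461,164), so they are parallel. The caddy needs about 2 mm toward +y; I apply that while setting down.

```bash
python3 -m crank '[{"travel":[-0.07,-0.18,0],"twist":[0,0,0],"jaw":1},{"travel":[0,0,2.5],"twist":[0,0,0],"jaw":1},{"travel":[0,0,2.5],"twist":[0,0,0],"jaw":1},{"travel":[0,0,1.2],"twist":[0,0,0],"jaw":1},{"travel":[0,0,0.4],"twist":[0,0,0],"jaw":1}]'
python3 -m crank '[{"travel":[0,0,0.2],"twist":[0,0,0],"jaw":1},{"travel":[0,0,0.1],"twist":[0,0,0],"jaw":1},{"travel":[0,0,0.1],"twist":[0,0,0],"jaw":1},{"travel":[0,0,0],"twist":[0,0,0],"jaw":1},{"travel":[0,0,0],"twist":[0,0,0],"jaw":1}]'
python3 -c "
from h import *
heft(6)"
```

```text
clock: 25.87
eef_pos: [0.5268, -0.2667, 0.092]
orientation: [-0.001, 0.995, -0.102, -0.002]
force: [-0.5, 0.3, -4.3]
width: 0.131
grip_force: 79.6
clock: 26.28
eef_pos: [0.528, -0.2674, 0.0912]
orientation: [0.0, 0.995, -0.102, 0.001]
force: [-0.1, -0.6, -2.7]
width: 0.129
grip_force: 79.6
clock 26.5833 F [-0.07 -0.3  -3.25] sd [0.48 0.31 0.43] M [-0.008  0.001 -0.018] tcp [ 0.5276 -0.2673  0.0904] q [ 0.     0.995 -0.102  0.   ]
j [-0.51  0.01  1.79 -0.    1.35  1.26] w 0.13207262040157292 g 79.63677048683167
```

```bash
python3 -m crank '[{"travel":[0,0,0.1],"twist":[0,0,0],"jaw":1},{"travel":[0,0,0],"twist":[0,0,0],"jaw":1},{"travel":[0,0,0],"twist":[0,0,0],"jaw":1},{"travel":[0,0,0],"twist":[0,0,0],"jaw":1}]'
python3 -c "
from h import *
heft(8)"
```

```text
clock: 26.92
eef_pos: [0.5279, -0.2673, 0.0903]
orientation: [0.0, 0.995, -0.102, 0.0]
force: [-2.7, 2.4, 6.0]
width: 0.129
grip_force: 81.2
clock 27.3167 F [-2.88  2.37  6.07] sd [0.36 0.45 0.54] M [ 0.324  0.505 -0.016] tcp [ 0.5279 -0.2673  0.0903] q [ 0.     0.995 -0.102  0.   ]
j [-0.51  0.01  1.79  0.    1.35  1.26] w 0.12846463154865223 g 81.18120074272156
```

Seated with a light 6 N contact. I open, wait and withdraw.

```bash
python3 -m crank '[{"travel":[0,0,0],"twist":[0,0,0],"jaw":-0.6},{"travel":[0,0,0],"twist":[0,0,0],"jaw":-0.6},{"travel":[0,0,0],"twist":[0,0,0],"jaw":-0.6},{"travel":[0,0,0],"twist":[0,0,0],"jaw":-0.8},{"travel":[0,0,0],"twist":[0,0,0],"jaw":-0.8}]'
python3 -m crank '[{"travel":[0,0,0],"twist":[0,0,0],"jaw":-0.8},{"travel":[0,0,0],"twist":[0,0,0],"jaw":-0.8},{"travel":[0,0,0],"twist":[0,0,0],"jaw":-0.8},{"travel":[0,0,0],"twist":[0,0,0],"jaw":-0.8},{"travel":[0,0,-1],"twist":[0,0,0],"jaw":-0.8}]'
python3 -m crank '[{"travel":[0,0,-2.5],"twist":[0,0,0],"jaw":-0.8},{"travel":[0,0,-3],"twist":[0,0,0],"jaw":-0.8},{"travel":[0,0,-3],"twist":[0,0,0],"jaw":-0.8},{"travel":[0,0,-3],"twist":[0,0,0],"jaw":-0.8},{"travel":[0,0,-1.5],"twist":[0,0,0],"jaw":-0.8}]'
python3 -m crank '[{"travel":[0,0,0],"twist":[0,0,0],"jaw":-0.8},{"travel":[0,0,0],"twist":[0,0,0],"jaw":-0.8},{"travel":[0,0,0],"twist":[0,0,0],"jaw":-0.8}]'
python3 -c "
from h import *
heft(2); a=save('wrist','w6.png')
cv2.imwrite('pics/b6.png',cv2.resize(cv2.imread('pics/w6.png')[80:280,130:430],None,fx=2.5,fy=2.5))"
```

```text
clock: 27.73
eef_pos: [0.5277, -0.2673, 0.0893]
orientation: [-0.0, 0.995, -0.102, -0.0]
force: [-0.2, -0.8, 0.1]
width: 0.834
grip_force: 0.0
clock: 28.15
eef_pos: [0.5269, -0.2669, 0.0978]
orientation: [-0.001, 0.995, -0.102, -0.001]
force: [-0.1, -0.4, -0.9]
width: 0.901
grip_force: 0.0
clock: 28.57
eef_pos: [0.5282, -0.2675, 0.2342]
orientation: [0.001, 0.995, -0.102, 0.002]
force: [0.5, -0.4, -0.1]
width: 0.9
grip_force: 0.0
clock: 28.82
eef_pos: [0.5273, -0.2671, 0.2281]
orientation: [-0.0, 0.995, -0.102, -0.001]
force: [0.3, 0.5, -0.8]
width: 0.898
grip_force: 0.0
clock 28.9167 F [-0.31  0.77  0.03] sd [0.11 0.21 0.51] M [ 0.014  0.016 -0.007] tcp [ 0.5273 -0.267   0.2277] q [-0.     0.995 -0.102 -0.001]
j [-0.51 -0.06  1.63  0.    1.58  1.26] w 0.9000766206233008 g 0.0
```

View pics/b6.png

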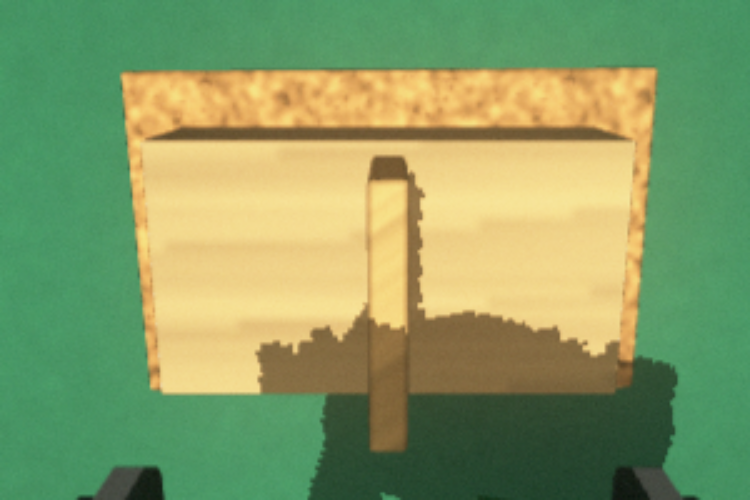

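The roof (143–635) is centred on the mat (122–656) and parallel to it. I run a final numeric check with hand-picked corners before signing off.

```bash
python3 - <<'E'
from h import *
np.set_printoptions(precision=4,suppress=True)
c=read_camera('wrist')
f=lambda p,z: onz(c,(p[0]/2.5+129.7,p[1]/2.5+79.7),z)[:2]
r=[f(p,.067) for p in((143,140),(635,140),(161,393),(617,393))]
m=[f(p,.004) for p in((122,73),(656,69),(150,390),(631,387))]
for n,v in(('caddy',r),('mat',m)):
    d=v[0]-v[1]; print(n,sum(v)/4,'yaw',np.arctan2(-d[0],d[1]))
for k in('scene','side'):
    C=read_camera(k)
    print(k,[(round(q['conf'],2),onz(C,q['point'],.023)) for q in place_of(k,'spool_1')[:3]])
E
```

```text
caddy [ 0.5278 -0.2686] yaw -0.20396138806688077
mat [ 0.5274 -0.2688] yaw -0.19691486453627258
scene [(0.75, array([0.5075, 0.1404, 0.023 ])), (0.66, array([0.5445, 0.3049, 0.023 ]))]
side [(0.69, array([0.5439, 0.31  , 0.023 ])), (0.51, array([0.5124, 0.1309, 0.023 ])), (0.16, array([ 0.5267, -0.2545,  0.023 ]))]
```

Sub-millimetre centring, 0.007 rad off square, and both spools are in the tray.

```bash
python3 -c "
from bench import *
print(sign_off())"
```

```text
the job is handed in; nothing more can be done
None
```

Handed in at about 29 s: both spools are in the tray, the last hold read 3.3 N (the empty caddy's weight), and the caddy is released on its mat, centred within 1 mm and square within 0.01 rad. The arm kept clear of the bottle, tin, brush and cup.

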